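Make up the wet-grinding kit in the wooden tray

ROBOT

A 6-joint arm with a two-finger parallel gripper is mounted at the origin on a cart in front of the work surface, level with it; the furniture and walls round the work are solid. World frame = base frame: x ahead of the robot, y to its left, z up, the work surface at z = 0. Lengths are in m, angles in rad, forces in N, time in s.
With the tool pointing down it reaches from about 0.375 to 0.925 m from the base axis. Payload 5.7 kg.
Tool frame: the origin (TCP) lies at the centre of the arm's flange, where the gripper is bolted on; the fingertips stand 182 mm ahead of it and the grasp point (between the pads) lies arm.pinch_z ahead of it (arm.pinch_z is the distance from the TCP to the grasp point, in m); y points along the fingers, z is the direction in which the jaws open and shut, and the axes are right-handed (so a half turn about y gives the same grasp; the last joint's range is limited). The gripper opens to 88 mm and grips with 3 to 60 N. Pads are 20 mm wide; open, the fingers measure 115 mm over their backs; the gripper's body (75 mm by 178 mm) begins 61 mm behind the grasp point.
Start: joints at [-1.228, 0.359, 1.51, -0, 1.272, -0.115], TCP at [0.265, -0.538, 0.405] pointing down, gripper open.
Joint ranges: [-2.97, 2.97], [-1.01, 2.36], [0.21, 2.38], [-0.96, 4.11], [0.2, 2.71], [-2.98, 2.98]. Speed limits (rad/s): [2.39, 2.39, 3.14, 3.14, 3.14, 3.14].

INTERFACE

Orientations are given as a unit quaternion [x, y, z, w].
In Python, from rig import arm gives the robot as it stands.
- The arm moves only by the tool arm_command, never from a script. Its argument "motion" is one flat list of numbers, 6 for each row, row after row: the shift along the tool's x, y, z in units of 40 mm (1.0 is 40 mm), then the turn, a rotation vector about the tool's x, y, z in units of 10 degrees (1.0 is 10 degrees). In form: [x, y, z, wx, wy, wz, x, y, z, wx, wy, wz, ...]. A call has 1 to 10 rows; each row is the pose to reach, as a shift and turn from the pose commanded when the call began, along the tool's axes at that moment; what a row does not reach only later rows make up. A row lasts 1/8 s, in which the tool goes at most 62.5 mm and 10.7 degrees, less where a joint would pass 70% of its speed; a pose out of reach is approached as far as the arm can. A call with a gripper value outside its range is refused whole. "gripper" is the opening, from 0 (shut) to 1 (fully open), set as the call begins (left out, the last holds). The fingers move at their own pace and stop on an object; "grip_force" is the grip in N (left out, the last holds). Time passes only in rows, so rows that repeat a pose let the fingers close. It gives the time, the measured TCP pose, the force and the opening at its end, in the units of the state.
- arm.sense(): the state, without advancing time (a new reading comes with each control period).
- arm.get_image(name): name is "side" or "top"; returns a dict with "image" (400x640x3 uint8, red, green, blue), "K" (3x3 intrinsics, pixels), "k1" (the pictures are not rectified: a ray, as slopes to the right and down, at radius r is drawn at 1 + k1 r^2 times it, then the intrinsics apply), "camera_from_world" (4x4, takes a point from world to camera coordinates). Camera axes: x right, y down, z forward; pixel columns grow to the right and rows downward; lengths in m; the calibration is good to about 2 mm. A picture is of the moment at which its call begins. There is no depth.
- arm.sign_off(): hands the job in, once; it reports no verdict.
The state is a dict: "t": time; "q": joint angles; "joint_vel": joint speeds; "joint_efforts": joint torques, N m; "position": TCP position; "tcp_rot": TCP orientation; "contact_force": force on the tool from outside, world axes, zero at the start; "moment": the same for the moment, N m; "opening": finger opening in m.
Only numpy, scipy, OpenCV 4.12 (cv2) and the standard library are available. Lean on these libraries where they do the work, as an engineer would, in place of code of your own. Each camera call takes 0.05 s, during which the arm holds its last target. There are 200 camera calls.

TASK

Make up the wet-grinding kit in the wooden tray on the bench: lay the full-length dressing stone flat in the long slot, lay the cork roller in the V cradle, and stand the cream beaker upright in the round well. Leave the worn stub of stone, the bare wooden roller core and the green cup where they lie. Let go of everything at the end.

Things in the scene. Friction and masses are not known exactly. Their poses are not given: they have to be found in the camera images.
- kit_tray: Fixed shallow open wooden tray, 142 (x) x 212 (y) x 20 mm high, walls and floor 6 mm thick; origin: centre of its underside, on the bench; z up. Three wooden inserts, each 126 x 64 mm, lie side by side in it, 66 mm apart along its y, in any order, their lengths along its x. (Beware of the bench lamp right of the work: its shade, 0.11 m across, hangs at about x 0.42, y -0.52, from 0.49 to 0.60 m above the bench, its neck just above; draw the arm in before swinging it past.)
- slot_insert: Insert with the long rectangular slot: inside 118 mm (x) by 42 mm (y), grey floor 4 mm above the origin, rim 7 mm above that floor. It is fixed in the tray; origin: centre of its underside, 6 mm above the bench; x along its length, z up. 
- well_insert: Insert with the round well in its middle: a ring 60 mm across inside, grey floor 4 mm above the origin, rim 7 mm above that floor. It is fixed in the tray; origin: centre of its underside, 6 mm above the bench; x along its length, z up. 
- cradle_insert: Insert with the V cradle: two boards along x that slope at 14 degrees down to the centre line, where they meet 5 mm above the origin; the V is 44 mm wide and 91 mm long between two end plates whose tops are 16 mm above the origin; its outer edges are 11 mm above the origin. The roller comes to rest with its axis about 21 mm above the origin. It is fixed in the tray; origin: centre of its underside, 6 mm above the bench; x along its length, z up. 
- dressing_stone: Full-length dressing stone, an off-white square-edged bar 26 x 102 x 21 mm, lying loose on the bench, 0.12 kg; origin: centre of its underside; y along its length, z up.
- roller_center (a point): Cork emery roller, a loose brown cork cylinder 32 mm in diameter and 75 mm long, lying on its side on the bench, 0.05 kg; it can roll. (A like one in the pull-out tray below the bench top is fixed and not meant.) The point is its centre; y along its axis (x and z turn as it rolls).
- cream_beaker: Small open beaker, dull cream-grey,, 47 mm across the rim, about 43 mm at the foot, 44 mm tall, standing upright and loose on the bench, 0.06 kg; origin: centre of its underside; z up.
- stone_stub: Worn short stub of a dressing stone, off-white, 50 (x) x 26 (y) x 21 mm, loose; does not belong in the tray, leave alone. Origin: centre of its underside, z up.
- bare_core_center (a point): Bare wooden roller core without its cork, a pale rod 18 mm in diameter and 75 mm long, lying loose; does not belong in the tray, leave alone. The point is its centre; x along its axis.
- green_cup: Green low flared cup, 52 mm across the rim, 31 mm tall, standing loose; does not belong in the tray, leave alone. Origin: centre of its underside, z up.
Things that resemble listed ones, but are neither listed nor needed, are in the scene too. Leave any purple or yellow look-alike of the cream_beaker alone.

How it is judged:
At the end, for the whole second after the job is handed in: Stone flat in the slot and beaker upright in the well, both on the floor; roller in the V; centred within about 10 mm (roller: 11 mm along, 8 mm across), lengths within 0.2 rad, beaker tilt under 0.1 rad; at rest, released. Stub, bare core and green cup within 30 mm of their starts (x of dressing_stone in the frame of slot_insert between -0.01 and 0.01 m and y of dressing_stone in the frame of slot_insert between -0.01 and 0.01 m and z of dressing_stone in the frame of slot_insert between 0.001 and 0.007 m and angle between the y axis of dressing_stone and the x axis of slot_insert, either way round below 0.2 rad and angle between dressing_stone's own y axis and vertical between 1.5 and 1.64 rad and x of roller_center in the frame of cradle_insert between -0.011 and 0.011 m and y of roller_center in the frame of cradle_insert between -0.008 and 0.008 m and z of roller_center in the frame of cradle_insert between 0.017 and 0.0255 m and angle between the y axis of roller_center and the x axis of cradle_insert, either way round below 0.2 rad and horizontal distance between cream_beaker and well_insert below 0.011 m and z of cream_beaker in the frame of well_insert between 0.001 and 0.007 m and angle between cream_beaker's own z axis and vertical below 0.1 rad and linear speed of each of dressing_stone, cream_beaker, cork_roller below 0.02 m/s and distance of each of stone_stub, bare_core_center, green_cup from where it was at the start of the episode below 0.03 m); the robot touches nothing.
It fails at once if stone stub is pushed or carried away (more than 30 mm) (distance of stone_stub from where it was at the start of the episode above 0.03 m).
It fails at once if bare core is pushed or carried away (more than 30 mm) (distance of bare_core_center from where it was at the start of the episode above 0.03 m).
It fails at once if green cup is pushed or carried away (more than 30 mm) (distance of green_cup from where it was at the start of the episode above 0.03 m).
It also fails if it takes over 83 s, if anything falls off the work surface, if the arm or the gripper's body presses on something with over 40 N, if the wrist force passes 120 N, or if a joint passes its speed limit or range.

## Working session

There is one attempt and no reset: what is moved stays moved. The work goes in short steps, Python scripts to look and compute and a tool call to move; the robot and the scene stay as the last step left them, time stands still between calls to the robot, and variables do not carry over. Pictures are saved under pics/ and viewed, about 12 in all and at most 16, crops included, and the job is handed in when it is done.

Besides the shell and the picture viewer there is one more tool, called after "Request:" as name(argument=value, ...) on one line, values as JSON. arm_command: Moves the arm, as the interface text tells. Its arguments: {"type":"object","properties":{"motion":{"type":"array"},"gripper":{"type":"number"},"grip_force":{"type":"number"}},"required":["motion"]}

```bash
ls; mkdir -p pics; python3 - <<'E'
from rig import arm
import cv2,numpy as np
s=arm.sense();print(s, arm.pinch_z)
for n in("top","side"):
    d=arm.get_image(n);cv2.imwrite(f"pics/{n}0.png",d["image"][:,:,::-1]);print(n,d["K"],d["k1"],d["camera_from_world"])
E
```

```text
pics
{'t': 0.0, 'q': array([-1.22808902e+00,  3.59487527e-01,  1.51139818e+00, -3.86092217e-06,
        1.27250732e+00, -1.15082310e-01]), 'joint_vel': array([ 0.00178099,  0.00108108, -0.00143155,  0.00161856, -0.00125386,
        0.00295503]), 'joint_efforts': array([-1.01823436e-03, -5.15381098e+01, -2.70726621e+01,  6.73491857e-02,
        3.53220175e-02, -1.94183049e-04]), 'position': array([ 0.26506331, -0.53788581,  0.40383274]), 'tcp_rot': array([-0.16051736,  0.68929574, -0.68803122,  0.16037019]), 'contact_force': array([ 0.27562606,  0.05063833, -0.58614972]), 'moment': array([ 0.00436321, -0.01824485, -0.02294768]), 'opening': 0.08798410052023399} 0.1633
top [[429.39573679   0.         324.1381874 ]
 [  0.         429.39573679 195.889237  ]
 [  0.           0.           1.        ]] -0.01955979933654889 [[-1.87254000e-02 -9.99821934e-01 -2.33662733e-03 -3.15324141e-02]
 [-9.94017335e-01  1.88681072e-02 -1.07580354e-01  5.58226805e-01]
 [ 1.07605285e-01  3.08162912e-04 -9.94193647e-01  8.23015236e-01]
 [ 0.00000000e+00  0.00000000e+00  0.00000000e+00  1.00000000e+00]]
side [[413.35864524   0.         318.92866698]
 [  0.         413.35864524 201.26345241]
 [  0.           0.           1.        ]] -0.04453891689921577 [[-0.97230842 -0.23307658  0.01707742  0.55371584]
 [-0.13544545  0.50246113 -0.85392467  0.14853082]
 [ 0.1904491  -0.83259121 -0.52011635  0.8905204 ]
 [ 0.          0.          0.          1.        ]]
```

View pics/top0.png

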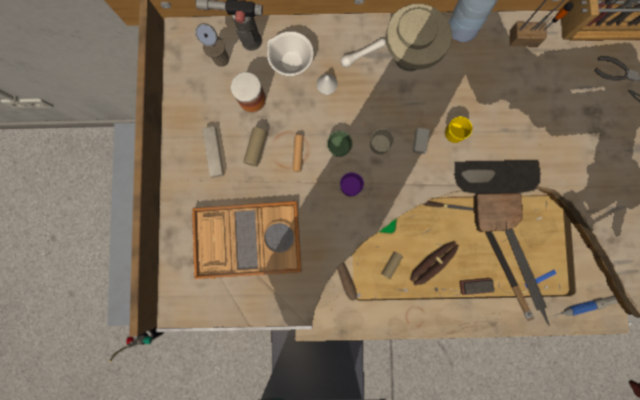

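View pics/side0.png

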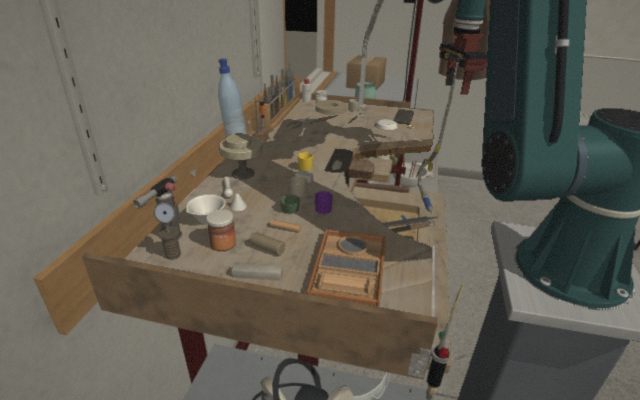

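Top view candidates:
- **Stone:** long off-white bar (213,150), stub (421,140).
- **Roller:** cork (256,143), look-alike in the pull-out tray (392,265), bare core (297,152).
- **Beaker:** cream (381,143), green cup (339,144), purple (351,184), yellow (459,129).
- **Tray inserts:** V cradle (213,240), slot (246,238), well (279,236).

I choose (213,150), (256,143) and (381,143), and will check them in one crop.

```bash
python3 - <<'E'
import cv2
im=cv2.imread("pics/top0.png")[110:285,185:450]
im=cv2.convertScaleAbs(im,alpha=1.4,beta=15)
cv2.imwrite("pics/crop0.png",cv2.resize(im,None,fx=3,fy=3,interpolation=cv2.INTER_CUBIC))
E
```

```text
(no output)
```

View pics/crop0.png

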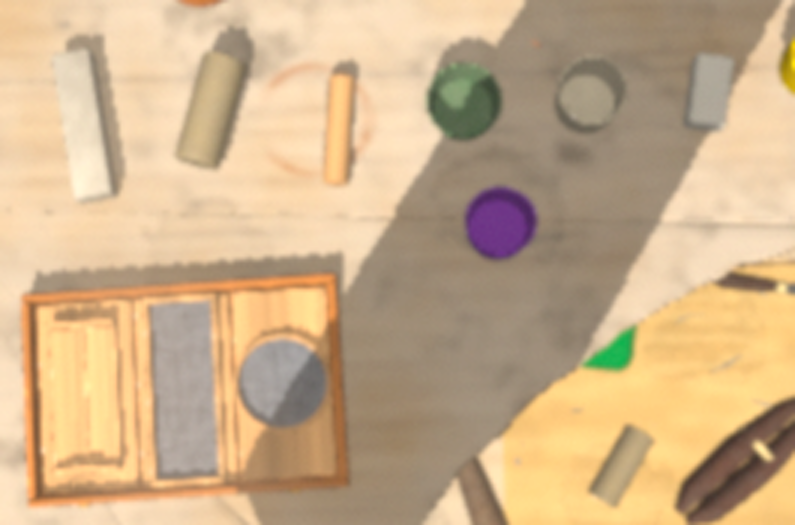

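Crop confirms: long bar at crop (85,125), cork cylinder (212,108), grey-cream beaker (590,95). The stub is (711,90), the bare core (339,125) and the green cup (465,101). In the tray, left to right, are V (85,385), slot (185,390) and well (283,380).

```bash
cat >h.py <<'E'
import cv2,numpy as np
from rig import arm
def ray(d,uv):
    K,k1,T=np.array(d["K"]),d["k1"],np.array(d["camera_from_world"])
    p=cv2.undistortPoints(np.array(uv,float).reshape(-1,1,2),K,np.array([k1,0,0,0.]))[:,0]
    R=T[:3,:3];c=-R.T@T[:3,3]
    return c,np.c_[p,np.ones(len(p))]@R
def plane(d,uv,z):
    c,r=ray(d,uv);return (c+r*((z-c[2])/r[:,2])[:,None])[:,:2]
def blob(d,roi,cond):
    x0,y0,x1,y1=roi;im=np.ascontiguousarray(d["image"][y0:y1,x0:x1]);im=cv2.resize(im,None,fx=4,fy=4,interpolation=cv2.INTER_CUBIC)
    hsv=cv2.cvtColor(im,cv2.COLOR_RGB2HSV).astype(int)
    m=cond(hsv[...,0],hsv[...,1],hsv[...,2]).astype(np.uint8)
    m=cv2.morphologyEx(m,cv2.MORPH_OPEN,np.ones((5,5)))
    c=max(cv2.findContours(m,0,2)[0],key=cv2.contourArea)[:,0].astype(float)
    return (c-1.5)/4+[x0,y0]
def box(d,c,z):
    w=plane(d,c,z);return cv2.minAreaRect((w*1000).astype(np.float32))
E
python3 - <<'E'
from h import *
d=arm.get_image("top")
hsv=cv2.cvtColor(d["image"],cv2.COLOR_RGB2HSV)
for n,(u,v) in dict(stone=(213,150),stoneside=(221,160),bench=(230,165),sh=(222,150),cork=(256,143),bench2=(245,120),beak=(381,143),rim=(371,143),bench3=(395,158),slot=(246,238),well=(275,232),woodins=(265,215),wood=(213,240),rimtray=(196,240),benchtray=(185,240)).items(): print(n,hsv[v,u])
E
```

```text
stone [ 18  51 160]
stoneside [17 67 95]
bench [ 16  70 167]
sh [ 16  73 115]
cork [ 19  89 137]
bench2 [ 16  66 163]
beak [ 20  60 111]
rim [20 61 88]
bench3 [ 17  67 103]
slot [ 13  31 116]
well [ 13  16 109]
woodins [ 16 133 192]
wood [ 17 120 197]
rimtray [ 13 161  92]
benchtray [ 17  62 169]
```

```bash
python3 - <<'E'
from h import *
d=arm.get_image("top");vis=cv2.resize(d["image"][110:285,185:450],None,fx=3,fy=3,interpolation=cv2.INTER_CUBIC)
S=dict(stone=((195,115,232,185),lambda h,s,v:(s<60)&(v>130),.021),
 cork=((235,112,275,172),lambda h,s,v:(h>=18)&(s>75),.016),
 core=((285,125,312,178),lambda h,s,v:(s>100),.009),
 green=((320,125,358,162),lambda h,s,v:(h>35)&(h<90),.031),
 beaker=((364,124,400,160),lambda h,s,v:(h>=19)&(s<75),.044),
 slot=((232,200,261,280),lambda h,s,v:(s<70),.010),
 well=((259,215,300,260),lambda h,s,v:(s<70),.010),
 tray=((180,190,312,290),lambda h,s,v:(s>95),.020))
for n,(r,c,z) in S.items():
    b=blob(d,r,c);(cx,cy),wh,a=box(d,b,z);print(n,np.round((cx,cy),1),np.round(wh,1),round(a,1))
    p=cv2.boxPoints(cv2.minAreaRect(b.astype(np.float32)))
    cv2.polylines(vis,[np.int32((b-[185,110])*3+1)],1,(255,0,0));
cv2.imwrite("pics/v1.png",vis[:,:,::-1])
E
```

```text
stone [654.5 185.2] [103.3  24.6] 9.8
cork [664.4  97.6] [31.2 80.8] 74.4
core [650.9  10.5] [20.  79.3] 85.1
green [663.4 -74.4] [46.8 50.8] 88.5
beaker [ 662.9 -156.8] [47.1 44.5] 8.3
slot [474.9 117.3] [115.4  39.6] 2.8
well [478.   50.9] [57.  57.2] 89.4
tray [474.5 115. ] [146.3 215.4] 2.7
```

View pics/v1.png

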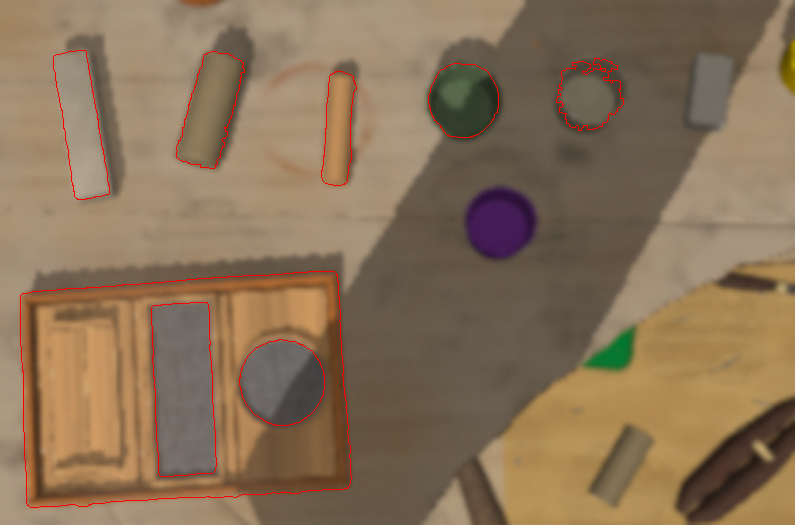

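```bash
cat >>h.py <<'E'
from scipy.spatial.transform import Rotation as Rt
def go(*wps,n=1):
    """wps: (x,y,z of GRASP POINT mm, jaw direction deg in xy or None to keep). Prints rows from measured pose."""
    s=arm.sense();R0=Rt.from_quat(s["tcp_rot"]);p=s["position"]
    g=(p+R0.apply([0,arm.pinch_z,0]))*1000;jz=R0.apply([0,0,1]);cur=np.degrees(np.arctan2(jz[1],jz[0]))
    print("grasp",g.round(1),"jaw",round(cur,1),"down",R0.apply([0,1,0]).round(3),"q",s["q"].round(2),"F",s["contact_force"].round(1),"open",round(s["opening"]*1000,1),"t",round(s["t"],2))
    for x,y,z,a in wps:
        if a is None:a=cur
        else: a=cur+(a-cur+90)%180-90
        th=np.radians(a);Z=np.array([np.cos(th),np.sin(th),0]);Y=np.array([0,0,-1.]);R=Rt.from_matrix(np.c_[np.cross(Y,Z),Y,Z])
        tp=np.array([x,y,z])/1000-R.apply([0,arm.pinch_z,0])
        print((x,y,z,round(a,1)),np.r_[R0.inv().apply(tp-p)/.04,np.degrees((R0.inv()*R).as_rotvec())/10].round(2).tolist())
E
python3 - <<'E'
from h import *
def P(r,az,z,a=None): return (r*np.cos(np.radians(az)),r*np.sin(np.radians(az)),z,a)
go(P(440,-64,240),P(440,-50,240),P(440,-35,240),P(450,-20,240),P(480,-5,220,None),(600,90,150,74.4))
E
```

```text
grasp [ 265.  -537.8  240.8] jaw -63.8 down [-0.     0.001 -1.   ] q [-1.23  0.36  1.51  0.    1.27 -0.12] F [ 0.5  0.1 -0.3] open 88.0 t 0.2
(np.float64(192.8833045871941), np.float64(-395.4693803716335), 240, np.float64(-63.8)) [0.04, 0.03, -3.99, 0.01, -0.0, -0.0]
(np.float64(282.8265482620773), np.float64(-337.0595549723503), 240, np.float64(-63.8)) [-2.62, 0.03, -4.31, 0.01, -0.0, -0.0]
(np.float64(360.4268994871564), np.float64(-252.37363199446025), 240, np.float64(-63.8)) [-5.29, 0.03, -5.35, 0.01, -0.0, -0.0]
(np.float64(422.8616793536588), np.float64(-153.9090644965509), 240, np.float64(-63.8)) [-7.78, 0.03, -6.87, 0.01, -0.0, -0.0]
(np.float64(478.17345508403787), np.float64(-41.83475651887592), 220, np.float64(-63.8)) [-10.26, 0.53, -8.77, 0.01, -0.0, -0.0]
(600, 90, 150, np.float64(-105.6)) [-14.45, 2.28, -10.38, 0.01, 4.18, 0.0]
```

Request:
arm_command(motion=[0,0,-2,0,0,0,0,0,-4,0,0,0,0,0,-4,0,0,0,-1.3,0,-4.1,0,0,0,-2.6,0,-4.3,0,0,0,-4,0,-4.8,0,0,0,-5.3,0,-5.35,0,0,0,-5.3,0,-5.35,0,0,0], gripper=0.7, grip_force=20)

```text
t: 1.2
position: [0.3624, -0.2498, 0.4046]
tcp_rot: [-0.162, 0.689, -0.688, 0.163]
contact_force: [-1.0, -0.3, -0.3]
opening: 0.0613
```

```bash
python3 -c "
from h import *
go((450,-200,200,-80),(560,-157,140,-90),(663,-157,110,-90),(663,-157,70,-90))"
```

```text
grasp [ 362.4 -249.6  241.3] jaw -63.4 down [ 0.     0.001 -1.   ] q [-0.76  0.13  1.84  0.    1.18  0.35] F [-1.  -0.3 -0.3] open 61.3 t 1.2
(450, -200, 200, np.float64(-80.0)) [-2.52, 1.03, -0.13, 0.01, 1.66, -0.0]
(560, -157, 140, np.float64(-90.0)) [-5.45, 2.54, 0.14, 0.01, 2.66, -0.0]
(663, -157, 110, np.float64(-90.0)) [-7.76, 3.29, 1.29, 0.01, 2.66, -0.0]
(663, -157, 70, np.float64(-90.0)) [-7.76, 4.29, 1.29, 0.01, 2.66, -0.0]
```

Request:
arm_command(motion=[-1.3,0.5,0,0,0.8,0,-2.5,1,-0.1,0,1.6,0,-4,1.8,0,0,2.2,0,-5.5,2.5,0.2,0,2.7,0,-6.6,2.9,0.7,0,2.7,0,-7.76,3.3,1.29,0,2.66,0,-7.76,3.3,1.29,0,2.66,0,-7.76,3.3,1.29,0,2.66,0])

```text
t: 2.2
position: [0.6609, -0.1627, 0.2721]
tcp_rot: [0.002, 0.707, -0.707, -0.003]
contact_force: [-0.7, 0.7, -0.2]
opening: 0.0615
```

```bash
python3 -c "
from h import *
go((663,-157,70,-90),(663,-157,30,-90))
d=arm.get_image('side');cv2.imwrite('pics/s1.png',cv2.resize(d['image'][130:260,220:400],None,fx=4,fy=4,interpolation=2)[:,:,::-1])"
```

```text
grasp [ 660.6 -162.7  108.8] jaw -90.4 down [-0.002  0.    -1.   ] q [-0.34  0.6   1.45 -0.    1.09  1.24] F [-0.7  0.7 -0.2] open 61.5 t 2.2
(663, -157, 70, np.float64(-90.0)) [-0.05, 0.97, -0.14, 0.0, -0.04, 0.01]
(663, -157, 30, np.float64(-90.0)) [-0.06, 1.97, -0.14, 0.0, -0.04, 0.01]
```

View pics/s1.png

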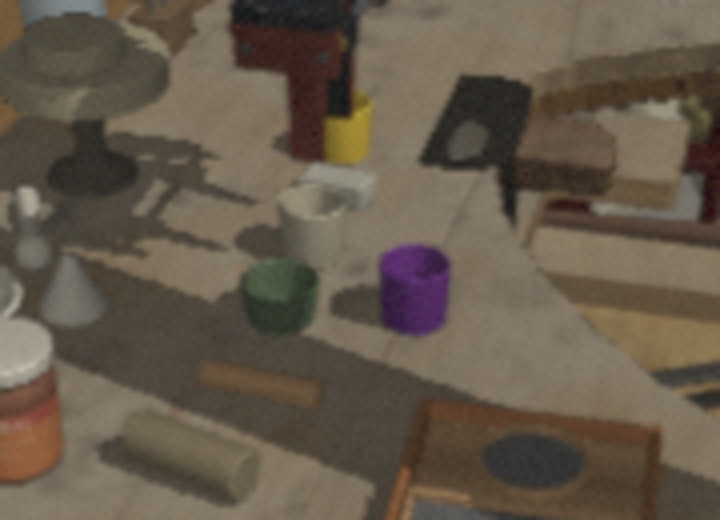

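The gripper hovers above the beaker, whose rim is near crop (313,198), side px (298.3,179.5). The stub lies behind it and the purple cup is clear.

```bash
python3 -c "
from h import *
d=arm.get_image('side');print(plane(d,[(298.1,179.0)],.044)*1000)
go((663,-157,70,-90),(663,-157,30,-90))"
```

```text
[[ 667.64337707 -161.97525366]]
grasp [ 660.4 -162.5  109.8] jaw -90.4 down [-0.001  0.    -1.   ] q [-0.34  0.6   1.45 -0.    1.09  1.24] F [0.  0.1 0.2] open 61.4 t 2.3
(663, -157, 70, np.float64(-90.0)) [-0.06, 1.0, -0.14, 0.0, -0.04, 0.0]
(663, -157, 30, np.float64(-90.0)) [-0.06, 2.0, -0.14, 0.0, -0.04, 0.0]
```

Request:
arm_command(motion=[-0.05,0.5,-0.05,0,0,0,-0.1,1,-0.09,0,0,0,-0.1,1,-0.09,0,0,0,-0.1,1,-0.09,0,0,0])

```text
t: 2.8
position: [0.6659, -0.158, 0.2322]
tcp_rot: [0.002, 0.707, -0.707, -0.002]
contact_force: [0.2, 0.4, 0.4]
opening: 0.0612
```

```bash
python3 -c "
from h import *
go((664,-159,30,-90))"
```

```text
grasp [ 665.8 -157.9   68.9] jaw -90.4 down [-0.001  0.    -1.   ] q [-0.33  0.65  1.47  0.    1.02  1.24] F [0.2 0.4 0.4] open 61.2 t 2.8
(664, -159, 30, np.float64(-90.0)) [0.05, 0.97, 0.03, 0.0, -0.04, 0.0]
```

Request:
arm_command(motion=[0,0.5,0.02,0,0,0,0.02,0.96,0.03,0,0,0,0.02,0.96,0.03,0,0,0,0.02,0.96,0.03,0,0,0])

```text
t: 3.3
position: [0.6652, -0.1593, 0.1939]
tcp_rot: [0.002, 0.707, -0.707, -0.002]
contact_force: [0.4, -0.4, 0.7]
opening: 0.0614
```

Request:
arm_command(motion=[0,0,0,0,0,0,0,0,0,0,0,0,0,0,0,0,0,0,0,0,0,0,0,0,0,0,0,0,0,0], gripper=0.3, grip_force=15)

```text
t: 3.92
position: [0.6655, -0.1592, 0.1948]
tcp_rot: [-0.003, -0.707, 0.707, 0.002]
contact_force: [-0.5, 0.9, 4.5]
opening: 0.045
```

```bash
python3 -c "
from h import *
go((664,-159,110,-90),(560,-80,120,-87),(478,50.5,110,-87.25),(478,50.5,60,-87.25))"
```

```text
grasp [ 665.6 -159.3   31.5] jaw -90.4 down [ 0.001 -0.    -1.   ] q [-0.34  0.69  1.49  0.    0.95  1.24] F [-0.5  0.9  4.5] open 45.0 t 3.92
(664, -159, 110, np.float64(-90.0)) [0.04, -1.96, -0.01, -0.0, -0.04, -0.01]
(560, -80, 120, np.float64(-87.0)) [2.65, -2.21, -1.96, -0.0, -0.34, -0.01]
(478, 50.5, 110, np.float64(-87.2)) [4.72, -1.97, -5.21, -0.0, -0.31, -0.01]
(478, 50.5, 60, np.float64(-87.2)) [4.72, -0.72, -5.21, -0.0, -0.31, -0.01]
```

Request:
arm_command(motion=[0,-1,0,0,0,0,0,-2,0,0,0,0,1.2,-2.1,-1,0,-0.15,0,2.65,-2.2,-2,0,-0.3,0,3.5,-2.1,-3.4,0,-0.31,0,4.4,-2,-4.6,0,-0.31,0,4.72,-2,-5.21,0,-0.31,0,4.72,-2,-5.21,0,-0.31,0,4.72,-2,-5.21,0,-0.31,0])

```text
t: 5.05
position: [0.4785, 0.05, 0.2744]
tcp_rot: [0.017, -0.707, 0.707, -0.017]
contact_force: [0.1, -0.8, -0.9]
opening: 0.0451
```

```bash
python3 -c "
from h import *
go((478,50.5,60,-87.25),(478,50.5,41.5,-87.25))"
```

```text
grasp [478.7  49.9 111.1] jaw -87.2 down [ 0.001 -0.    -1.   ] q [-0.04  0.36  1.91 -0.    0.87  1.48] F [ 0.1 -0.8 -0.9] open 45.1 t 5.05
(478, 50.5, 60, np.float64(-87.2)) [0.01, 1.28, -0.01, -0.0, 0.0, -0.01]
(478, 50.5, 41.5, np.float64(-87.2)) [0.01, 1.74, -0.01, -0.0, 0.0, -0.01]
```

Request:
arm_command(motion=[0.01,0.6,-0.01,0,0,0,0.01,1.3,-0.01,0,0,0,0.01,1.3,-0.01,0,0,0,0.01,1.5,-0.01,0,0,0,0.01,1.7,-0.01,0,0,0,0.01,1.7,-0.01,0,0,0,0.01,1.7,-0.01,0,0,0])

```text
t: 5.92
position: [0.4775, 0.0508, 0.2065]
tcp_rot: [-0.017, 0.707, -0.707, 0.017]
contact_force: [0.8, -0.7, -1.0]
opening: 0.0445
```

```bash
python3 -c "
from h import *
go((478,50.5,41.5,-87.25))
d=arm.get_image('side');cv2.imwrite('pics/s2.png',cv2.resize(d['image'][180:310,290:410],None,fx=4,fy=4,interpolation=2)[:,:,::-1])"
```

```text
grasp [477.5  50.8  43.2] jaw -87.3 down [ 0.  0. -1.] q [-0.04  0.48  1.96  0.    0.7   1.48] F [ 0.8 -0.7 -1. ] open 44.5 t 5.92
(478, 50.5, 41.5, np.float64(-87.2)) [-0.01, 0.04, 0.01, 0.0, -0.0, -0.0]
```

View pics/s2.png

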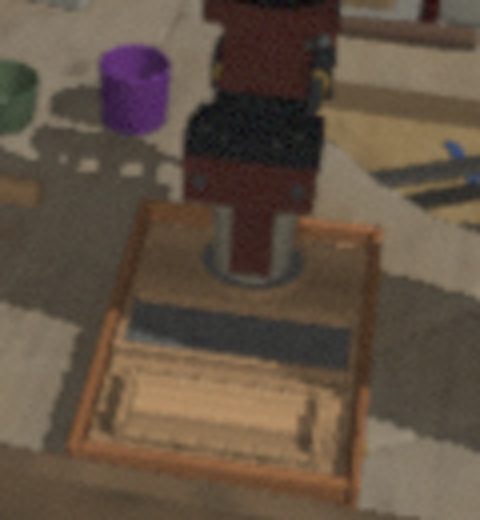

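The beaker sits centred over the well (crop 252,250), just above the floor. I lower it the last bit and release.

Request:
arm_command(motion=[0,0.05,0,0,0,0,0,0.05,0,0,0,0])

```text
t: 6.22
position: [0.4776, 0.0509, 0.2047]
tcp_rot: [-0.017, 0.707, -0.707, 0.017]
contact_force: [0.0, 1.3, 4.1]
opening: 0.0448
```

Request:
arm_command(motion=[0,0.05,0,0,0,0,0,0.05,0,0,0,0,0,0.05,0,0,0,0,0,0.05,0,0,0,0,0,-0.5,0,0,0,0,0,-1.5,0,0,0,0,0,-2,0,0,0,0,0,-2,0,0,0,0], gripper=0.68)

```text
t: 7.22
position: [0.4779, 0.0505, 0.2854]
tcp_rot: [0.016, -0.707, 0.707, -0.018]
contact_force: [0.4, 0.1, -0.1]
opening: 0.0598
```

```bash
python3 -c "
from h import *
go((540,120,120,-80.2),(655,185,90,-80.2),(655,185,60,-80.2))"
```

```text
grasp [478.4  50.5 122.1] jaw -87.3 down [ 0.003 -0.    -1.   ] q [-0.04  0.34  1.9  -0.    0.9   1.48] F [ 0.4  0.1 -0.1] open 59.8 t 7.22
(540, 120, 120, np.float64(-80.2)) [-1.63, 0.06, -1.66, -0.0, -0.71, -0.02]
(655, 185, 90, np.float64(-80.2)) [-4.58, 0.81, -3.15, -0.0, -0.71, -0.02]
(655, 185, 60, np.float64(-80.2)) [-4.58, 1.56, -3.15, -0.0, -0.71, -0.02]
```

Request:
arm_command(motion=[-0.8,0,-0.8,0,-0.3,0,-1.6,0.05,-1.6,0,-0.7,0,-2.8,0.3,-2.3,0,-0.71,0,-4,0.6,-2.9,0,-0.71,0,-4.58,0.8,-3.15,0,-0.71,0,-4.58,1.5,-3.15,0,-0.71,0,-4.58,1.5,-3.15,0,-0.71,0,-4.58,1.5,-3.15,0,-0.71,0])

```text
t: 8.22
position: [0.6539, 0.185, 0.2237]
tcp_rot: [0.061, -0.704, 0.705, -0.06]
contact_force: [0.2, 0.8, 0.6]
opening: 0.0596
```

```bash
python3 -c "
from h import *
go((654.5,185,28.5,-80.2))
d=arm.get_image('side');cv2.imwrite('pics/s3.png',cv2.resize(d['image'][170:310,200:400],None,fx=4,fy=4,interpolation=2)[:,:,::-1])"
```

```text
grasp [653.6 185.   60.4] jaw -80.2 down [-0.002 -0.    -1.   ] q [ 0.17  0.65  1.49 -0.    1.    1.57] F [0.2 0.8 0.6] open 59.6 t 8.22
(654.5, 185, 28.5, np.float64(-80.2)) [-0.02, 0.8, 0.0, -0.0, 0.0, 0.01]
```

View pics/s3.png

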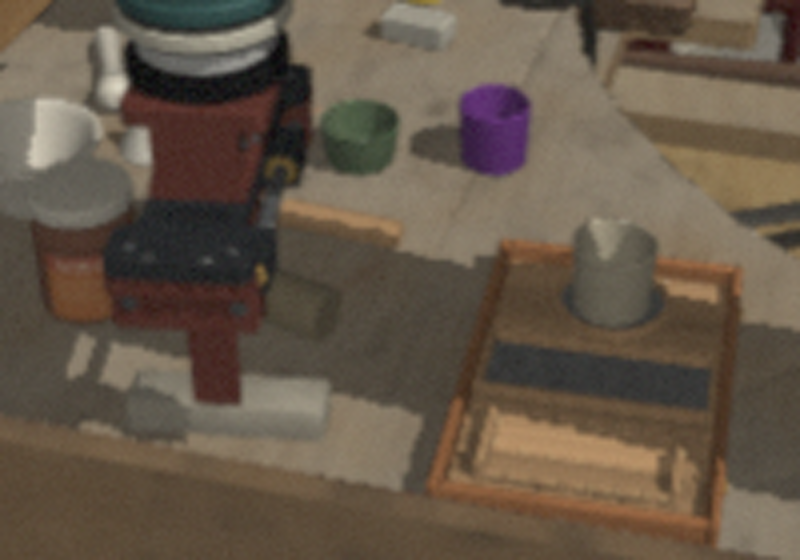

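The beaker stands upright in the well (crop 612,270). The near finger hovers over the middle of the stone (crop 230,403).

Request:
arm_command(motion=[-0.02,0.4,0,0,0,0,-0.02,0.8,0,0,0,0,-0.02,0.8,0,0,0,0])

```text
t: 8.65
position: [0.654, 0.1852, 0.1903]
tcp_rot: [0.062, -0.704, 0.705, -0.059]
contact_force: [0.2, 0.6, -0.1]
opening: 0.0597
```

Request:
arm_command(motion=[0,0,0,0,0,0,0,0,0,0,0,0,0,0,0,0,0,0,0,0,0,0,0,0,0,0,0,0,0,0,0,0,0,0,0,0], gripper=0.05, grip_force=30)

```text
t: 9.4
position: [0.6553, 0.1856, 0.1927]
tcp_rot: [-0.06, 0.705, -0.704, 0.061]
contact_force: [1.2, 0.5, 3.2]
opening: 0.0257
```

```bash
python3 -c "
from h import *
go((654.5,185,100,-80.2),(560,150,100,-87.25),(474.7,116.5,90,-87.25))"
```

```text
grasp [655.4 185.6  29.4] jaw -80.2 down [ 0.001  0.    -1.   ] q [0.17 0.69 1.5  0.   0.95 1.57] F [1.2 0.5 3.2] open 25.7 t 9.4
(654.5, 185, 100, np.float64(-80.2)) [0.02, -1.77, 0.01, 0.0, 0.0, -0.0]
(560, 150, 100, np.float64(-87.2)) [2.5, -1.77, 0.47, 0.0, 0.71, -0.0]
(474.7, 116.5, 90, np.float64(-87.2)) [4.74, -1.52, 0.93, 0.0, 0.71, -0.0]
```

Request:
arm_command(motion=[0,-0.9,0,0,0,0,0,-1.8,0,0,0,0,1.2,-1.8,0.2,0,0.3,0,2.5,-1.8,0.5,0,0.71,0,3.8,-1.7,0.75,0,0.71,0,4.74,-1.5,0.93,0,0.71,0,4.74,-1.5,0.93,0,0.71,0,4.74,-1.5,0.93,0,0.71,0])

```text
t: 10.4
position: [0.4757, 0.1165, 0.2526]
tcp_rot: [-0.016, 0.707, -0.707, 0.017]
contact_force: [0.4, 0.3, -0.8]
opening: 0.0256
```

```bash
python3 -c "
from h import *
go((474.7,116.5,45,-87.25),(474.7,116.5,39.5,-87.25))
d=arm.get_image('side');cv2.imwrite('pics/s4.png',cv2.resize(d['image'][180:310,290:410],None,fx=4,fy=4,interpolation=2)[:,:,::-1])"
```

```text
grasp [476.  116.6  89.3] jaw -87.3 down [ 0.002  0.    -1.   ] q [0.1  0.41 1.91 0.   0.83 1.62] F [ 0.4  0.3 -0.8] open 25.6 t 10.4
(474.7, 116.5, 45, np.float64(-87.2)) [0.03, 1.11, -0.0, 0.0, -0.0, -0.01]
(474.7, 116.5, 39.5, np.float64(-87.2)) [0.03, 1.25, -0.0, 0.0, -0.0, -0.01]
```

View pics/s4.png

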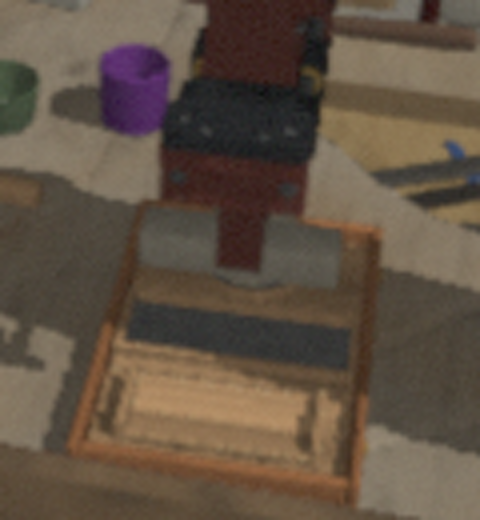

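The stone is held level and centred in the jaws (ends at crop x 140 and 341, finger at 242), parallel to the slot. I lower it.

Request:
arm_command(motion=[0.03,0.6,0,0,0,0,0.03,1.1,0,0,0,0,0.03,1.1,0,0,0,0,0.03,1.2,0,0,0,0,0.03,1.2,0,0,0,0])

```text
t: 11.08
position: [0.4741, 0.1165, 0.2047]
tcp_rot: [-0.016, 0.707, -0.707, 0.017]
contact_force: [0.0, 0.2, -0.6]
opening: 0.0256
```

```bash
python3 -c "
from h import *
go((474.7,116.5,39.0,-87.25))"
```

```text
grasp [474.2 116.6  41.4] jaw -87.3 down [ 0.001  0.    -1.   ] q [0.1  0.49 1.95 0.   0.71 1.62] F [ 0.   0.2 -0.6] open 25.6 t 11.07
(474.7, 116.5, 39.0, np.float64(-87.2)) [-0.02, 0.06, 0.0, 0.0, -0.0, -0.01]
```

Request:
arm_command(motion=[0,0.05,0,0,0,0,0,0.05,0,0,0,0,0,0.06,0,0,0,0])

```text
t: 11.45
position: [0.4738, 0.1164, 0.2026]
tcp_rot: [-0.016, 0.707, -0.707, 0.017]
contact_force: [-1.7, 0.2, 11.3]
opening: 0.0259
```

Request:
arm_command(motion=[0,0,0,0,0,0,0,0,0,0,0,0,0,0,0,0,0,0,0,0,0,0,0,0,0,-0.5,0,0,0,0,0,-1.5,0,0,0,0,0,-2,0,0,0,0,0,-2,0,0,0,0], gripper=0.5)

```text
t: 12.45
position: [0.4741, 0.1165, 0.2831]
tcp_rot: [-0.016, 0.707, -0.707, 0.018]
contact_force: [-0.1, -0.2, -0.2]
opening: 0.0439
```

```bash
python3 -c "
from h import *
d=arm.get_image('top')
b=blob(d,(235,112,275,172),lambda h,s,v:(h>=18)&(s>75));print(box(d,b,.016))
go((540,110,110,-100),(664,97.5,90,-105.6),(664,97.5,60,-105.6))"
```

```text
((663.9752807617188, 97.87508392333984), (31.64794921875, 78.87035369873047), 75.2284164428711)
grasp [473.8 116.4 118.8] jaw -87.3 down [ 0.001  0.    -1.   ] q [0.1  0.36 1.89 0.   0.9  1.62] F [-0.2 -0.   0.1] open 43.9 t 12.5
(540, 110, 110, np.float64(-100.0)) [-1.65, 0.22, 0.24, 0.0, 1.27, -0.01]
(664, 97.5, 90, np.float64(-105.6)) [-4.73, 0.73, 0.7, 0.0, 1.83, -0.01]
(664, 97.5, 60, np.float64(-105.6)) [-4.73, 1.48, 0.7, 0.0, 1.83, -0.01]
```

Now the roller, opening to about 57 mm.

Request:
arm_command(motion=[-0.8,0.1,0.1,0,0.6,0,-1.65,0.2,0.24,0,1.27,0,-2.8,0.3,0.4,0,1.8,0,-4,0.5,0.6,0,1.8,0,-4.73,0.7,0.7,0,1.8,0,-4.73,1.4,0.7,0,1.8,0,-4.73,1.4,0.7,0,1.8,0,-4.73,1.4,0.7,0,1.8,0], gripper=0.65)

```text
t: 13.5
position: [0.6632, 0.0975, 0.2252]
tcp_rot: [-0.093, -0.701, 0.701, 0.095]
contact_force: [-0.2, -0.1, 0.4]
opening: 0.0567
```

```bash
python3 -c "
from h import *
go((664,97.7,26.0,-105.2))
d=arm.get_image('side');cv2.imwrite('pics/s5.png',cv2.resize(d['image'][170:310,200:400],None,fx=4,fy=4,interpolation=2)[:,:,::-1])"
```

```text
grasp [662.9  97.5  61.9] jaw -105.3 down [-0.002  0.    -1.   ] q [0.04 0.64 1.51 0.   0.99 1.88] F [-0.2 -0.1  0.4] open 56.7 t 13.5
(664, 97.7, 26.0, np.float64(-105.2)) [-0.02, 0.9, -0.01, -0.0, -0.01, 0.01]
```

View pics/s5.png

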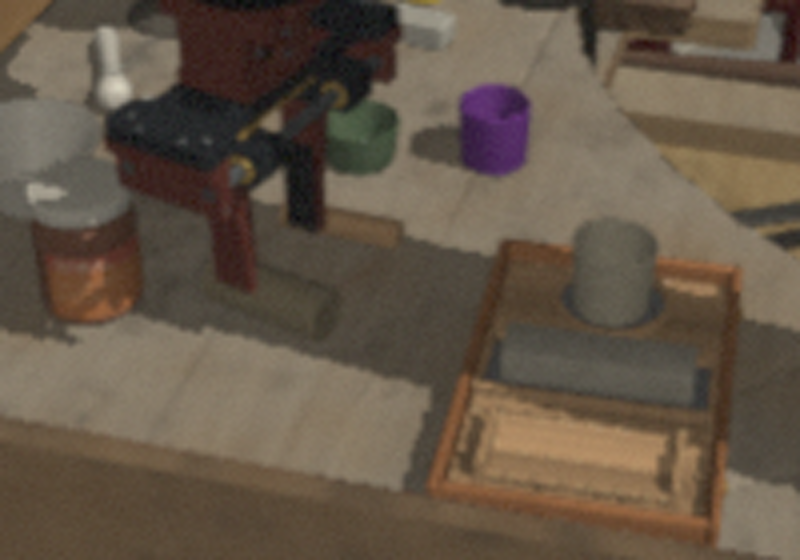

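```bash
python3 -c "
from h import *
d=arm.get_image('side');dt=arm.get_image('top')
for z in (0,.075,.09): print(z,plane(dt,[(247,86),(250,104)],z)*1000, plane(d,[(200+82/4,170+190/4)],z)*1000)"
```

```text
0 [[798.27507865 117.1415005 ]
 [758.74415793 110.71334612]] [[823.14860065   7.85706231]]
0.075 [[769.87613158 103.52402967]
 [733.72116326  97.64484158]] [[767.0493915  109.65791796]]
0.09 [[764.19634216 100.8005355 ]
 [728.71656433  95.03114068]] [[755.82954968 130.01808909]]
```

The stone lies in the slot (crop 598,365). The fingers straddle the cork, and the jar (x≈0.77, 75 mm tall) is clear of the gripper body. I descend.

Request:
arm_command(motion=[-0.02,0.45,0,0,0,0,-0.02,0.88,0,0,0,0,-0.02,0.88,0,0,0,0])

```text
t: 14.02
position: [0.6633, 0.0971, 0.1882]
tcp_rot: [-0.092, -0.701, 0.701, 0.096]
contact_force: [0.7, 0.4, -0.5]
opening: 0.0567
```

Request:
arm_command(motion=[0,0,0,0,0,0,0,0,0,0,0,0,0,0,0,0,0,0,0,0,0,0,0,0,0,0,0,0,0,0], gripper=0.2, grip_force=12)

```text
t: 14.65
position: [0.6648, 0.0973, 0.1912]
tcp_rot: [0.094, 0.701, -0.701, -0.094]
contact_force: [-0.1, -0.1, 1.6]
opening: 0.0313
```

```bash
python3 -c "
from h import *
go((664,97.5,110,-105.6),(560,150,110,-90),(471.6,182.5,100,-87.25))"
```

```text
grasp [664.9  97.3  27.9] jaw -105.3 down [ 0.001  0.    -1.   ] q [0.04 0.69 1.52 0.   0.93 1.88] F [-0.1 -0.1  1.6] open 31.3 t 14.65
(664, 97.5, 110, np.float64(-105.6)) [0.02, -2.05, -0.0, 0.0, 0.03, -0.0]
(560, 150, 110, np.float64(-90.0)) [2.87, -2.06, -0.58, 0.0, -1.53, -0.0]
(471.6, 182.5, 100, np.float64(-87.2)) [5.22, -1.81, -0.78, 0.0, -1.8, -0.0]
```

Request:
arm_command(motion=[0,-1,0,0,0,0,0,-2,0,0,0,0,1.4,-2,-0.3,0,-0.8,0,2.9,-2,-0.6,0,-1.5,0,4.2,-1.9,-0.7,0,-1.8,0,5.22,-1.8,-0.78,0,-1.8,0,5.22,-1.8,-0.78,0,-1.8,0,5.22,-1.8,-0.78,0,-1.8,0])

```text
t: 15.65
position: [0.4722, 0.1824, 0.2631]
tcp_rot: [-0.016, 0.707, -0.707, 0.018]
contact_force: [-0.1, 0.5, -0.1]
opening: 0.0314
```

```bash
python3 -c "
from h import *
go((471.6,182.5,45,-87.25),(471.6,182.5,39,-87.25))
d=arm.get_image('side');cv2.imwrite('pics/s6.png',cv2.resize(d['image'][190:310,290:410],None,fx=4,fy=4,interpolation=2)[:,:,::-1])"
```

```text
grasp [472.5 182.5  99.8] jaw -87.2 down [ 0.002  0.    -1.   ] q [ 0.23  0.41  1.86 -0.    0.87  1.76] F [-0.1  0.5 -0.1] open 31.4 t 15.65
(471.6, 182.5, 45, np.float64(-87.2)) [0.02, 1.37, -0.0, 0.0, 0.0, -0.01]
(471.6, 182.5, 39, np.float64(-87.2)) [0.02, 1.52, -0.0, 0.0, 0.0, -0.01]
```

View pics/s6.png

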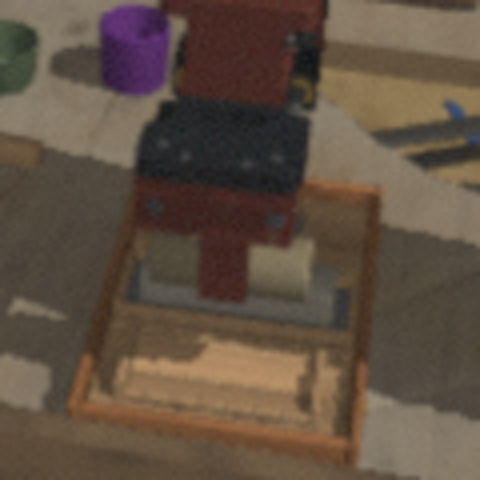

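The cork is held parallel to the cradle, ends at crop x 143 and 315 with the finger at 223. It sits about 2 mm off along x, so I shift to make up for it and lower.

Request:
arm_command(motion=[-0.02,0.7,0,0,0,0,-0.02,1.35,0,0,0,0,-0.02,1.35,0,0,0,0,-0.02,1.47,0,0,0,0,-0.02,1.47,0,0,0,0])

```text
t: 16.32
position: [0.4728, 0.1823, 0.2044]
tcp_rot: [-0.016, 0.707, -0.707, 0.017]
contact_force: [-0.5, 0.6, -1.5]
opening: 0.0315
```

```bash
python3 -c "
from h import *
go((473.3,182.5,38.5,-87.25))"
```

```text
grasp [472.9 182.4  41.1] jaw -87.3 down [ 0.001  0.    -1.   ] q [0.23 0.5  1.91 0.   0.73 1.75] F [-0.5  0.6 -1.5] open 31.5 t 16.32
(473.3, 182.5, 38.5, np.float64(-87.2)) [-0.01, 0.06, -0.0, 0.0, -0.0, -0.01]
```

Request:
arm_command(motion=[0,0.04,0,0,0,0,0,0.05,0,0,0,0,0,0.05,0,0,0,0])

```text
t: 16.7
position: [0.4726, 0.1825, 0.2028]
tcp_rot: [-0.016, 0.707, -0.707, 0.018]
contact_force: [-0.3, -0.7, 5.6]
opening: 0.0313
```

Request:
arm_command(motion=[0,0,0,0,0,0,0,0,0,0,0,0,0,0,0,0,0,0,0,0,0,0,0,0,0,-0.5,0,0,0,0,0,-1.5,0,0,0,0,0,-3,0,0,0,0,1,-4,2,0,0,0,1.5,-4,4,0,0,0,1.5,-4,5,0,0,0], gripper=0.5)

```text
t: 17.95
position: [0.4244, 0.0072, 0.3606]
tcp_rot: [0.017, -0.707, 0.707, -0.018]
contact_force: [1.6, -0.6, -0.7]
opening: 0.0442
```

```bash
python3 -c "
from h import *
go()
d=arm.get_image('side');cv2.imwrite('pics/s7.png',cv2.resize(d['image'][150:310,210:400],None,fx=4,fy=4,interpolation=2)[:,:,::-1]);arm.get_image
d=arm.get_image('top');cv2.imwrite('pics/t7.png',cv2.resize(d['image'][110:285,185:450],None,fx=3,fy=3,interpolation=2)[:,:,::-1])"
```

```text
grasp [424.6   7.2 197.3] jaw -87.2 down [ 0.001 -0.    -1.   ] q [-0.15  0.16  1.93  0.    1.06  1.38] F [ 1.6 -0.6 -0.7] open 44.2 t 17.95
```

View pics/s7.png

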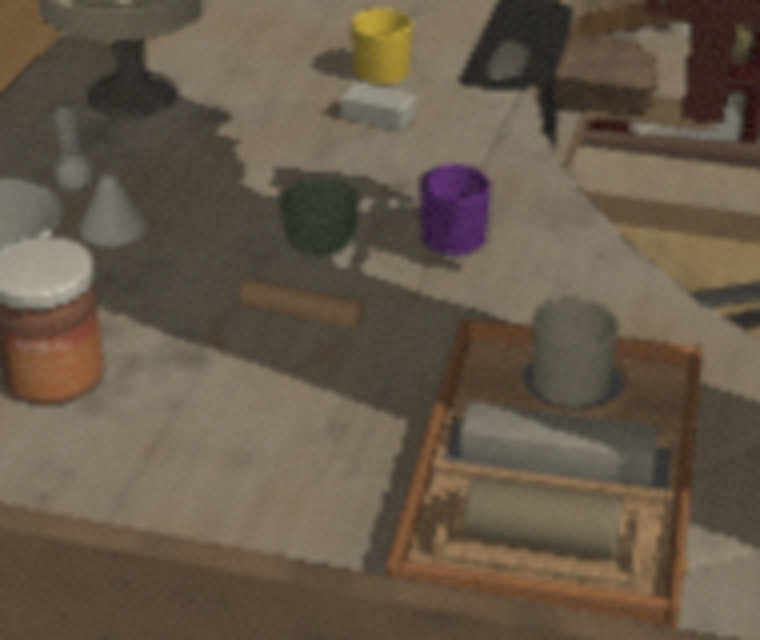

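View pics/t7.png

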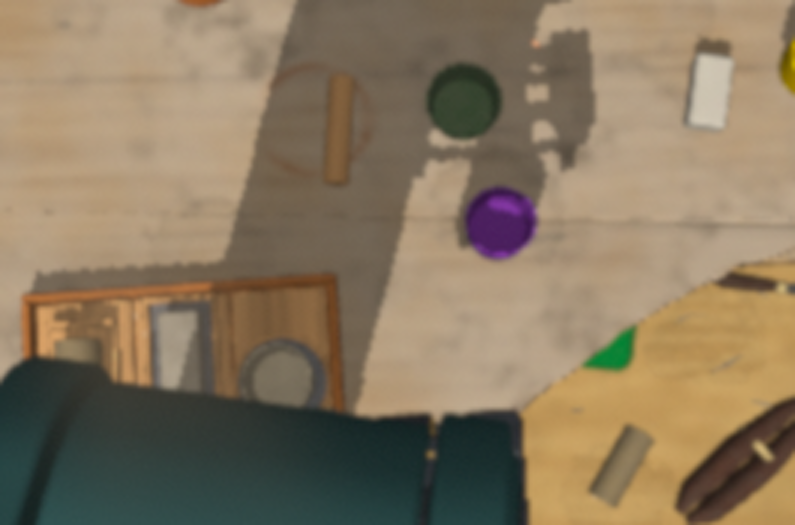

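All three parts are in their inserts, and the stub, core and green cup have not moved (same pixels as before). The arm hides the tray from the top camera, so I clear it to measure.

Request:
arm_command(motion=[0,0,1.5,0,0,0,0,0,3,0,0,0,0,0,4.5,0,0,0,0,0,6,0,0,0,0,0,6,0,0,0,0,0,6,0,0,0])

```text
t: 18.8
position: [0.4367, -0.2305, 0.3592]
tcp_rot: [-0.017, 0.708, -0.706, 0.016]
contact_force: [0.8, -0.1, -0.0]
opening: 0.0435
```

```bash
python3 -c "
from h import *
go()
d=arm.get_image('top');im=d['image']
cv2.imwrite('pics/t8.png',cv2.resize(im[190:285,185:310],None,fx=6,fy=6,interpolation=2)[:,:,::-1])"
```

```text
grasp [ 436.5 -230.2  195.9] jaw -87.3 down [-0.001  0.002 -1.   ] q [-0.63  0.26  1.79  0.    1.1   0.9 ] F [ 0.8 -0.1 -0. ] open 43.5 t 18.8
```

View pics/t8.png

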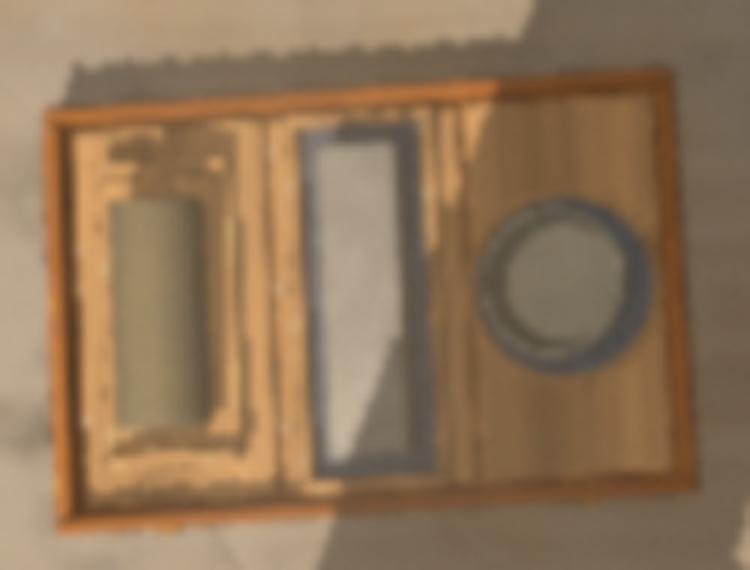

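```bash
python3 -c "
from h import *
d=arm.get_image('top')
c=np.array([474.7,116.5]);a=np.radians(2.75);R=np.array([[np.cos(a),np.sin(a)],[-np.sin(a),np.cos(a)]])
def m(n,pts,z,off):
    w=plane(d,np.array(pts)/6.+[185-.4,190-.4],z)*1000
    print(n,((w.mean(0)-c)@R.T-[0,off]).round(1),((w-c)@R.T-[0,off]).round(1).tolist())
m('roller',[(112,312),(210,312),(158,198),(165,427)],.027,66)
m('vend plates (inner, top z22)',[(165,185),(175,440)],.020,66)
m('stone',[(318,140),(395,140),(328,460),(405,460)],.031,0)
m('beaker',[(478,285),(632,285),(560,198),(560,362)],.054,-66)
m('well',[(650,285),(562,374),(478,285),(562,200)],.012,-66)
s=arm.get_image('side')
print('side roller',((plane(s,np.array([(465,510),(620,525)])/4.+[210,150],.027)*1000-c)@R.T-[0,66]).round(1))
"
```

```text
roller [-0.3 -0.2] [[0.8, 16.0], [-1.3, -16.3], [37.3, -0.6], [-37.8, 0.0]]
vend plates (inner, top z22) [-0.3 -1.3] [[41.9, -1.3], [-42.5, -1.3]]
stone [-0.4 -1.1] [[52.6, 10.8], [51.0, -14.6], [-51.8, 12.3], [-53.5, -12.8]]
beaker [ 0.3 -2. ] [[1.1, 23.3], [-2.1, -25.7], [27.0, -4.3], [-25.0, -1.4]]
well [-0.2  0.8] [[-1.8, -28.3], [-29.4, 2.7], [2.0, 29.2], [28.5, -0.5]]
side roller [[ 38.7   3.8]
 [-37.7  -0.9]]
```

```bash
python3 -c "
from rig import arm
print(arm.sign_off())"
```

```text
the job is handed in; nothing more can be done
None
```

The kit is made up and handed in at about 19 s of robot time. The dressing stone lies in the slot, the cork roller in the V cradle, and the cream beaker stands upright in the well. The gripper is open and clear of everything.

- **Fit:** the last top view put each part within about 2 mm of its insert's centre: roller (-0.3, -0.2) mm, stone (-0.4, -1.1) mm, beaker (0.3, -2.0) mm. The lengths look parallel to the inserts.
- **Height:** seating was judged from the side view and the light contact force on each lowering (4 to 11 N), not measured directly.
- **Left alone:** the stub, bare core and green cup showed no movement in the final pictures.
- **Disagreement:** before grasping, the two cameras differed by about 5 mm on the beaker's position. I used the middle, and the grasp and placing came out fine.

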